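# Put the slim game case away in its slot

## Robot

A 6-joint arm with a two-finger parallel gripper is mounted at the origin on the work surface. World frame = base frame: x ahead of the robot, y to its left, z up, the work surface at z = 0. Lengths are in m, angles in rad, forces in N, time in s.
With the tool pointing down it reaches from about 0.2 to 0.875 m from the base axis. Payload 3.4 kg.
Tool frame: the origin (TCP) lies on the front face of the gripper's body, between the roots of the fingers; the fingertips stand 97 mm ahead of it and the grasp point (between the pads) lies 78 mm ahead of it (arm.tips_ahead is the z of the fingertips in the tool frame, in m); z points along the fingers, x is the direction in which the jaws open and shut, and the axes are right-handed (so a half turn about z gives the same grasp; the last joint's range is limited). The gripper opens to 94 mm and grips with 3 to 60 N. Pads are 16 mm wide; open, the fingers measure 119 mm over their backs; the gripper's body (75 mm by 177 mm) begins 78 mm behind the grasp point.
Start: joints at [1.045, 0.276, 1.505, -0, 1.361, -0.121], TCP at [0.226, 0.529, 0.303] pointing down, gripper open.
Joint ranges: [-2.89, 2.89], [-0.75, 2.08], [0.22, 2.7], [-1.18, 4.32], [0.11, 2.71], [-2.7, 2.7]. Speed limits (rad/s): [2.57, 2.57, 3.14, 3.14, 3.14, 3.14].

## Interface

Orientations are given as [roll, pitch, yaw] about the fixed x, y, z axes, in that order (R = Rz(yaw) Ry(pitch) Rx(roll)).
In Python, from workcell import arm gives the robot as it stands. Calls block until the motion is done:
- arm.move_ptp(position, orientation): joint-space move of the TCP to a pose.
- arm.movel(position, velocity=0.15, frame=None): straight line of the TCP; frame=None keeps the orientation; velocity is the mean speed in m/s.
- arm.movej(angles): joint-space move.
- arm.move_gripper(opening, f_grip=None): finger opening in m; f_grip is the grip in N (None keeps the last); returns when the fingers have stopped.
- arm.wait(seconds).
- arm.inverse_kinematics(position, orientation): joint angles nearest the present ones, or None.
- arm.get_state(): the state.
- arm.get_image(name): name is "side" or "top"; returns a dict with "color" (420x560x3 uint8, red, green, blue), "z_map" (420x560 float32, m along the optical axis (not along the pixel's ray), 0 where there is no reading), "fx", "fy", "cx", "cy" (pixels), "k1" (the pictures are not rectified: a ray, as slopes to the right and down, at radius r is drawn at 1 + k1 r^2 times it, then the intrinsics apply), "R" (3x3) and "t" (3): a world point X has camera coordinates R X + t. Camera axes: x right, y down, z forward; pixel columns grow to the right and rows downward; lengths in m; the calibration is good to about 2 mm. A picture is of the moment at which its call begins.
A pose or a line that the arm cannot do raises arm.MotionError and nothing moves.
- arm.hand_in(): hands the job in, once; it reports no verdict.
The state is a dict: "clock": time; "qpos": joint angles; "qvel": joint speeds; "joint_efforts": joint torques, N m; "eef_pos": TCP position; "tool_rot": TCP orientation; "force": force on the tool from outside, world axes, zero at the start; "wrist_torque": the same for the moment, N m; "width": finger opening in m.
Only numpy, scipy, OpenCV 4.12 (cv2) and the standard library are available. Lean on these libraries where they do the work, as an engineer would, in place of code of your own. Each camera call takes 0.05 s, during which the arm holds its last target. There are 200 camera calls.

## Task

Put the slimmer of the two upright wooden game cases away in the white rack on the table, in the slot that matches its thickness: only a little wider than the case, neither the too-narrow one nor the loose wide one. Slide it down from above, upright and about centred along the slot, gently until it rests on the slot floor before letting go, and leave the other case, the cup and the biscuit plate standing where they are.

Things in the scene. Friction and masses are not known exactly. Their poses are not given: they have to be found in the camera images.
- slim_case_centre (a point): Centre of the slim wooden game case, standing upright and loose on the table: a plain rigid box 110 mm long (its x), 26 mm thick (its y), 120 mm tall (its z, up), about 0.3 kg, two small brass clasps on top. This point is half-way up, 60 mm above its underside. The thick case beside it, of the same wood, length and height, is 52 mm thick and stays where it is.
- narrow_slot (a point): Centre of the floor of the narrow slot of the rack: 16 mm wide (along y), too narrow for the case. The rack is fixed: three blocks side by side on a board, in any order, slots parallel; slot floors are 20 mm above the table. x along the slot, z up. Cut in a white-painted block 90 mm long (x), 80 mm wide (y); its walls rise 55 mm above this point, the upper 6 mm chamfered at 45 degrees so the mouth is 12 mm wider; open at both ends.
- middle_slot (a point): Centre of the floor of the middle-width slot of the rack: 34 mm wide (along y), the one that matches the slim case. x along the slot, z up. Cut in a white-painted block 90 mm long (x), 80 mm wide (y); its walls rise 55 mm above this point, the upper 6 mm chamfered at 45 degrees so the mouth is 12 mm wider; open at both ends.
- wide_slot (a point): Centre of the floor of the wide slot of the rack: 54 mm wide (along y), far too loose for the slim case. x along the slot, z up. Cut in a white-painted block 90 mm long (x), 80 mm wide (y); its walls rise 55 mm above this point, the upper 6 mm chamfered at 45 degrees so the mouth is 12 mm wider; open at both ends.
Things that resemble listed ones, but are neither listed nor needed, are in the scene too. What is shaped like the part that bears slim_case_centre but green is not meant.

How it is judged:
By the outcome, as a careful person would: the job done as asked, in the order asked, and still so for the second after the job is handed in, with the robot touching nothing.
It also fails if it takes over 38 s, if anything falls off the work surface, if the arm or the gripper's body presses on something with over 40 N, if the wrist force passes 120 N, or if a joint passes its speed limit or range.

## Working session

There is one attempt and no reset: what is moved stays moved. The work goes in short steps, each a Python script; the robot and the scene stay as the last script left them, time stands still between calls to the robot, and variables do not carry over. Pictures are saved under pics/ and viewed, about 8 in all and at most 12, crops included, and the job is handed in when it is done.

```bash
mkdir -p pics; cat > h.py <<'E'
import numpy as np, cv2
from workcell import arm
def snap(name, tag):
    im=arm.get_image(name); cv2.imwrite(f'pics/{tag}.png',im['color'][:,:,::-1])
    np.savez(f'pics/{tag}.npz',**im); return im
def cloud(im):
    K=np.array([[im['fx'],0,im['cx']],[0,im['fy'],im['cy']],[0,0,1.]])
    z=np.asarray(im['z_map']); h,w=z.shape
    v,u=np.mgrid[:h,:w]
    x=(u-im['cx'])/im['fx'];y=(v-im['cy'])/im['fy']
    a,b=x.copy(),y.copy()
    for _ in range(20):
        s=1+im['k1']*(a*a+b*b); a,b=x/s,y/s
    P=np.stack([a*z,b*z,z],-1)
    W=(P-im['t'])@np.asarray(im['R'])
    W[z<=0]=np.nan
    return W
E
python3 - <<'E'
from h import *
for n in('top','side'):
    im=snap(n,n+'0'); print(n,im['k1'],-np.array(im['R']).T@im['t'])
print(arm.get_state())
E
```

```text
top 0.001995368700748275 [0.4715819  0.13802882 1.33488935]
side -0.12396818181505967 [ 0.41420418 -0.75645039  0.8269091 ]
{'clock': 0.1, 'qpos': array([ 1.04500260e+00,  2.76527294e-01,  1.50596841e+00, -3.61238252e-05,
        1.36070674e+00, -1.21007716e-01]), 'qvel': array([ 1.25841328e-03, -1.05568497e-03, -2.88955503e-03,  3.39037964e-04,
       -8.14634712e-05,  2.61714183e-04]), 'joint_efforts': array([ 6.96484203e-04, -4.05456734e+01, -2.37779510e+01,  7.01565505e-02,
        2.98668514e-02, -4.89621971e-05]), 'eef_pos': array([0.22629395, 0.52822732, 0.30190886]), 'tool_rot': array([-3.14143339e+00,  1.60228197e-03,  1.16601800e+00]), 'force': array([ 0.67930706, -0.41569392, -0.50885534]), 'wrist_torque': array([0.04753812, 0.01035613, 0.04322515]), 'width': 0.09409575222412982}
```

View pics/top0.png

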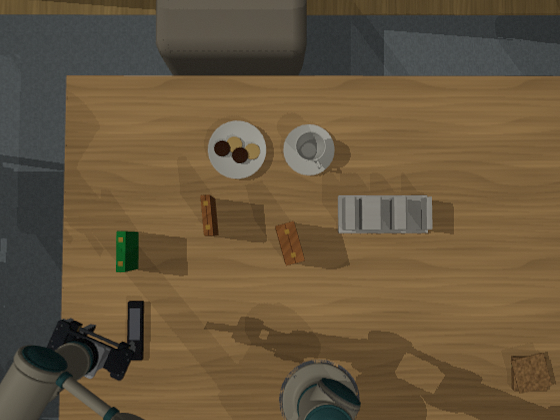

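View pics/side0.png

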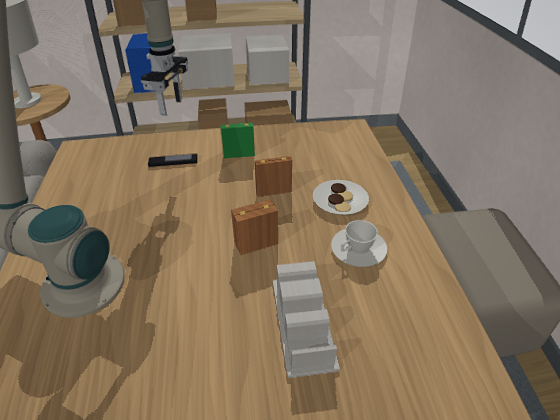

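The top picture shows these candidates:
- Brown case at (208,215), thinner.
- Brown case at (290,243), thicker.
- Green look-alike at (127,251), not meant.
- Rack at (385,214), with three slots.
- Plate at (237,150) and cup at (309,150).

I'll measure from depth and confirm with a crop.

```bash
python3 - <<'E'
from h import *
im=dict(np.load('pics/top0.npz')); W=cloud(im)
def sub(r0,r1,c0,c1,zlo,zhi,name):
    P=W[r0:r1,c0:c1].reshape(-1,3); P=P[(P[:,2]>zlo)&(P[:,2]<zhi)]
    r=cv2.minAreaRect(P[:,:2].astype(np.float32)*1000)
    print(name,len(P),'zmed',np.median(P[:,2]).round(4),'rect',np.round(r[0],1),np.round(r[1],1),round(r[2],1),'mean',P[:,:2].mean(0).round(4))
    return P
sub(185,245,190,230,.105,.14,'slim'); sub(215,275,265,315,.105,.14,'thick'); sub(225,280,105,150,.105,.14,'green')
sub(185,245,330,440,.06,.09,'rack')
print('table z',np.nanmedian(W[290:310,200:280,2]))
S=cloud(dict(np.load('pics/side0.npz')))
print('heights along row 214 (y,z):')
for c in range(335,436): print(c,np.round(np.nanmedian(W[207:222,c],0)*1000).astype(int)[1:],end=' ')
c=im['color'][:,:,::-1]
a=cv2.resize(c[180:280,190:330],(784,560),interpolation=cv2.INTER_CUBIC)
b=cv2.resize(c[185:245,330:440],(784,428),interpolation=cv2.INTER_CUBIC)
cv2.imwrite('pics/crop.png',cv2.resize(np.vstack([a,b]),(476,600)))
E
```

```text
slim 423 zmed 0.1201 rect [528.7 310.1] [110.   26.6] 5.7 mean [0.5284 0.3092]
thick 801 zmed 0.1206 rect [454.   88.1] [109.9  51.9] 15.5 mean [0.454  0.0883]
green 475 zmed 0.1198 rect [431.7 537.5] [110.   27.9] 0.8 mean [0.4315 0.5362]
rack 1709 zmed 0.075 rect [ 537.7 -186.7] [ 89.4 242. ] 0.1 mean [ 0.5374 -0.1663]
table z 0.0006570917652585345
heights along row 214 (y,z):
335 [-49   2] 336 [-52   1] 337 [-55   0] 338 [-57   9] 339 [-60  11] 340 [-62  12] 341 [-65  12] 342 [-67  22] 343 [-67  39] 344 [-67  58] 345 [-67  75] 346 [-70  74] 347 [-72  76] 348 [-75  75] 349 [-78  76] 350 [-81  75] 351 [-83  76] 352 [-86  75] 353 [-89  77] 354 [-91  78] 355 [-95  75] 356 [-98  71] 357 [-110   21] 358 [-114   19] 359 [-115   28] 360 [-115   41] 361 [-115   56] 362 [-115   69] 363 [-117   72] 364 [-120   74] 365 [-122   76] 366 [-125   76] 367 [-128   76] 368 [-130   77] 369 [-133   75] 370 [-136   77] 371 [-139   75] 372 [-142   75] 373 [-144   74] 374 [-147   77] 375 [-150   76] 376 [-152   76] 377 [-156   74] 378 [-158   75] 379 [-161   76] 380 [-163   76] 381 [-167   74] 382 [-182 
[... 153 characters left out ...]
 [-204   48] 393 [-204   60] 394 [-204   70] 395 [-207   70] 396 [-209   73] 397 [-210   76] 398 [-213   76] 399 [-217   74] 400 [-219   76] 401 [-222   75] 402 [-224   76] 403 [-227   75] 404 [-230   76] 405 [-233   76] 406 [-236   74] 407 [-254   23] 408 [-258   21] 409 [-261   20] 410 [-263   20] 411 [-266   21] 412 [-269   20] 413 [-272   21] 414 [-275   22] 415 [-278   21] 416 [-281   20] 417 [-283   22] 418 [-287   21] 419 [-289   21] 420 [-292   20] 421 [-293   25] 422 [-294   33] 423 [-293   43] 424 [-294   51] 425 [-294   58] 426 [-294   68] 427 [-295   71] 428 [-297   73] 429 [-299   74] 430 [-301   77] 431 [-305   76] 432 [-333    2] 433 [-337    1] 434 [-340    1] 435 [-343    1]
```

View pics/crop.png

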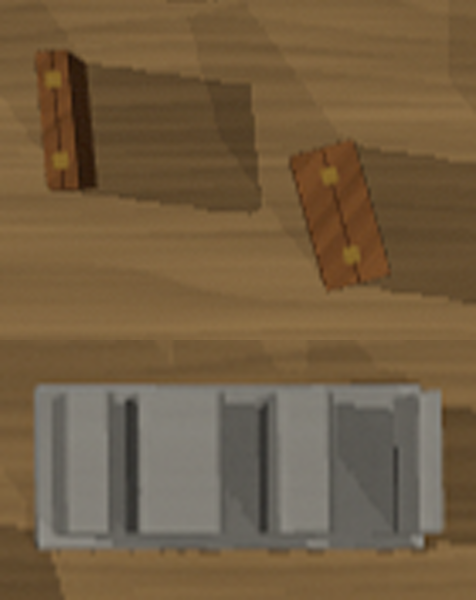

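The crop confirms it. The left brown case measures 110 x 26.6 mm, so it's the slim one; the right one measures 52 mm. From left to right the slots are narrow (y≈-107), middle (y≈-187, 34 mm) and wide (y≈-267), and the walls and 80 mm block pitch agree with that. Now I'll grasp the slim case.

```bash
python3 - <<'E'
from h import *
px,py,yw=.5287,.3097,np.radians(5.7)
best=None
for s in (1,-1):
    o=[np.pi,0,yw+s*np.pi/2]; o2=[np.pi,0,s*np.pi/2]
    a=arm.inverse_kinematics([px,py,.34],o); b=arm.inverse_kinematics([.5376,-.187,.34],o2)
    print(s,a,b)
    if best is None and a is not None and b is not None and abs(a[5])<2.5 and abs(b[5])<2.5: best=(s,o)
s,o=best; print('use',s)
arm.move_ptp([px,py,.30],o)
arm.movel([px,py,.173],velocity=.15)
st=arm.get_state(); print(st['clock'],st['eef_pos'],st['tool_rot'],st['force'])
arm.move_gripper(.015,f_grip=35)
st=arm.get_state(); print(st['width'],st['force'])
arm.movel([px,py,.345],velocity=.15)
st=arm.get_state(); print(st['clock'],st['eef_pos'],st['width'],st['force'])
open('s.txt','w').write(str(s))
snap('side','side1')
E
```

```text
1 [ 4.16388130e-01  3.16220036e-01  1.35458819e+00 -4.44089210e-16
  1.47078443e+00 -1.25389196e+00] [-0.45698202  0.2488504   1.45069789  0.          1.44204436 -2.02777834]
-1 [0.41638813 0.31622004 1.35458819 0.         1.47078443 1.88770069] [-4.56982017e-01  2.48850402e-01  1.45069789e+00 -4.44089210e-16
  1.44204436e+00  1.11381431e+00]
use 1
2.4917 [0.52915835 0.31014815 0.17390608] [ 3.13982899e+00 -5.44684644e-04  1.67068381e+00] [0.54593962 0.24148987 0.24776531]
0.026121465783981137 [0.57819563 0.1187928  0.18473493]
4.8417 [0.52827207 0.30950734 0.34376194] 0.025909261191085206 [-0.6976886  -0.43772664 -3.22645271]
```

View pics/side1.png

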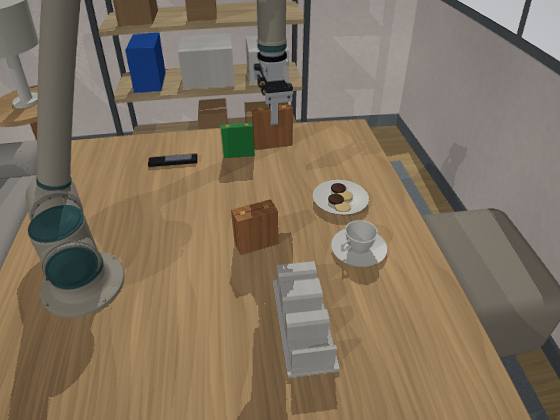

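The slim case is held upright at about (273,127), and everything else is where it was. Next I'll carry it above the middle slot and measure.

```bash
python3 - <<'E'
from h import *
o=[np.pi,0,np.pi/2]
arm.move_ptp([.5376,-.187,.345],o)
arm.movel([.5376,-.187,.275],velocity=.1)
arm.wait(.3)
st=arm.get_state(); print(st['clock'],st['eef_pos'],st['tool_rot'],st['force'],st['width'])
for n in('top','side'):
    im=snap(n,n+'2'); W=cloud(im); P=W.reshape(-1,3); C=im['color'].reshape(-1,3).astype(int)
    box=(abs(P[:,0]-.5376)<.09)&(abs(P[:,1]+.187)<.06)&(P[:,2]>.09)&(P[:,2]<.24)
    wood=box&(C[:,0]>C[:,2]*1.5)
    Q=P[wood]; print(n,len(Q))
    if n=='top':
        T=Q[Q[:,2]>.21]; print('top z',np.median(T[:,2]), cv2.minAreaRect((T[:,:2]*1000).astype(np.float32)))
        for sgn in(1,-1):
            E=T[(T[:,0]-.5376)*sgn>.035]; print(len(E),np.median(E,0),np.ptp(E,0))
    else:
        print(np.percentile(Q,[1,50,99],axis=0).round(4))
        F=Q[Q[:,1]<np.median(Q[:,1])+.004]
        c,_,_,_=np.linalg.lstsq(np.c_[F[:,[0,2]]-F[:,[0,2]].mean(0),np.ones(len(F))],F[:,1],rcond=None); print('face y=ax+bz+c',c)
        # bottom edge height vs x
        for x0 in np.arange(.49,.59,.02):
            G=Q[abs(Q[:,0]-x0)<.005]; print(round(x0,2),G[:,2].min().round(4),G[:,2].max().round(4))
E
python3 - <<'E'
import cv2,numpy as np
a=cv2.imread('pics/top2.png')[150:290,310:470];b=cv2.imread('pics/side2.png')[120:400,200:400]
cv2.imwrite('pics/v2.png',np.hstack([cv2.resize(a,(400,350)),cv2.resize(b,(400,560))[:350]] if 0 else [cv2.resize(a,(400,560)),cv2.resize(b,(400,560))]))
E
```

```text
7.85 [ 0.53774589 -0.18708936  0.27550984] [3.14070892e+00 4.56108083e-04 1.57077169e+00] [-0.02668321  0.07797796 -3.45626912] 0.026040933264317483
top 381
top z 0.2229792249244822 ((537.4744262695312, -181.9142303466797), (36.769840240478516, 108.4231948852539), 89.1639404296875)
66 [ 0.58599106 -0.18740209  0.22315624] [0.01770247 0.02696351 0.01900335]
96 [ 0.49193369 -0.18534252  0.2228862 ] [0.01735907 0.0258179  0.01631334]
side 1862
[[ 0.482  -0.2023  0.1067]
 [ 0.521  -0.1998  0.1626]
 [ 0.5907 -0.1776  0.2249]]
face y=ax+bz+c [-0.00373158 -0.00987089 -0.19986614]
0.49 0.1066 0.2252
0.51 0.1077 0.2265
0.53 0.1052 0.2004
0.55 0.1054 0.2003
0.57 0.1055 0.2009
```

View pics/v2.png

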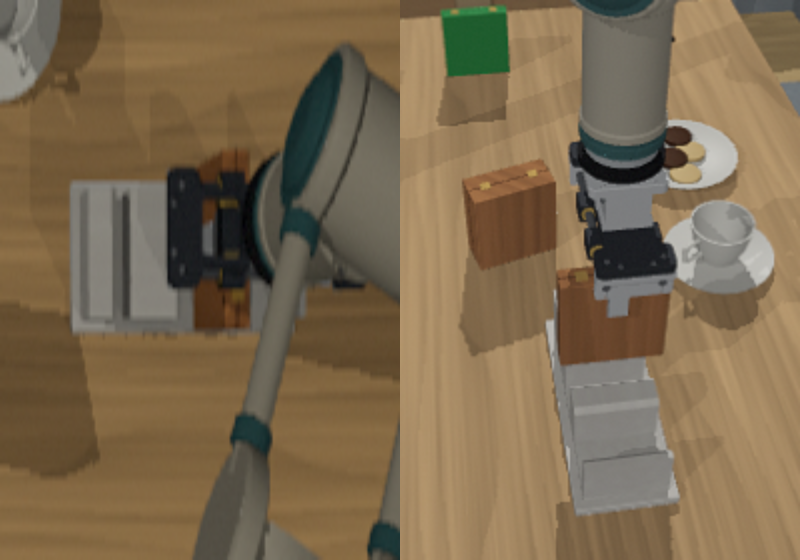

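The case is held square. Its face is at y=-0.200, which puts its centre at y=-0.187 and x≈0.537, and the underside is at about 0.104, directly over the middle slot. Now I'll lower it, watching the force.

```bash
python3 - <<'E'
from h import *
f0=arm.get_state()['force']
x,y=.5376,-.187
z=.275
def st():
    s=arm.get_state(); return s, s['force']-f0
while z>.205:
    z-=.01; arm.movel([x,y,z],velocity=.06); s,d=st()
    if np.linalg.norm(d)>6: print('contact early'); break
print(z,s['clock'],s['eef_pos'],d)
if z<=.206:
    while z>.186:
        z-=.0015; arm.movel([x,y,z],velocity=.015); s,d=st(); print(round(z,4),s['eef_pos'].round(4),d.round(1))
        if np.linalg.norm(d)>3: break
print(s['clock']); snap('side','side3')
E
```

```text
0.20499999999999996 10.1667 [ 0.5372548  -0.18680649  0.20439058] [ 0.45539836 -0.07426316 -0.71558184]
0.2035 [ 0.5376 -0.187   0.2036] [ 0.4 -0.4 -0.7]
0.202 [ 0.5376 -0.187   0.202 ] [-0.9 -0.   0.2]
0.2005 [ 0.5375 -0.187   0.2004] [-1.1 -0.5  0.2]
0.199 [ 0.5375 -0.1869  0.1989] [-0.5 -0.2 -0.4]
0.1975 [ 0.5375 -0.187   0.1974] [ 0.1 -0.7  0.1]
0.196 [ 0.5375 -0.187   0.1959] [0.5 0.2 0.1]
0.1945 [ 0.5375 -0.187   0.1944] [ 0.3  0.3 -1.4]
0.193 [ 0.5376 -0.187   0.1929] [ 0.1 -0.1 -1.1]
0.1915 [ 0.5376 -0.1869  0.1929] [-2.4  1.3  8. ]
12.4167
```

It touched down at TCP z=0.1929 with no side load. The expected height is 0.020+0.173=0.193, so the case is on the slot floor. I'll release, retreat and check.

```bash
python3 - <<'E'
from h import *
arm.movel([.5376,-.187,.1928],velocity=.015)
arm.move_gripper(.06); 
arm.movel([.5376,-.187,.33],velocity=.12)
arm.move_ptp([.35,-.30,.33],[np.pi,0,np.pi/2])
st=arm.get_state(); print(st['clock'],st['eef_pos'],st['width'])
im=snap('top','top4'); snap('side','side4'); W=cloud(im)
def sub(r0,r1,c0,c1,zlo,zhi,name):
    P=W[r0:r1,c0:c1].reshape(-1,3); P=P[(P[:,2]>zlo)&(P[:,2]<zhi)]
    r=cv2.minAreaRect(P[:,:2].astype(np.float32)*1000); print(name,len(P),np.median(P[:,2]).round(4),np.round(r[0],1),np.round(r[1],1),round(r[2],1))
sub(185,250,360,415,.125,.16,'slim'); sub(215,275,265,315,.105,.14,'thick')
a=cv2.imread('pics/top4.png')[100:300,180:460];b=cv2.imread('pics/side4.png')[120:400,180:400]
cv2.imwrite('pics/v4.png',np.hstack([cv2.resize(a,(420,300)),cv2.resize(b,(236,300))]))
E
```

```text
15.6 [ 0.35066561 -0.29994113  0.32998606] 0.06045605612186141
slim 472 0.1401 [ 538.2 -187.8] [ 28.6 108.1] 90.0
thick 807 0.1208 [454.   88.1] [109.5  52. ] 15.5
```

View pics/v4.png

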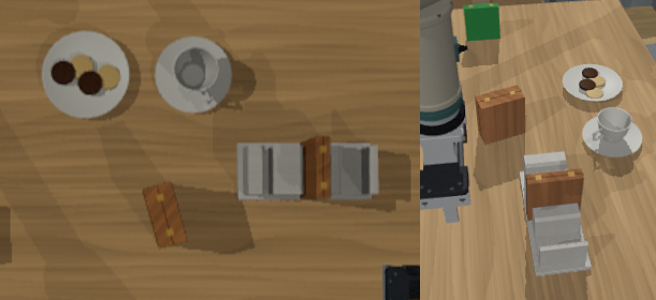

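The slim case stands in the middle slot with its top at 0.140 m, as it should be. The thick case, cup and plate haven't moved, so I'm handing in.

```bash
python3 -c "
from workcell import arm
arm.hand_in(); print(arm.get_state()['clock'])"
```

```text
the job is handed in; nothing more can be done
the job is handed in; nothing more can be done
```

The slim game case is standing upright in the middle slot of the rack, resting on the slot floor, and the job is handed in. The robot clock read about 15.6 s of the 38 s limit just before that.

- **Placing:** I gripped the case across its thickness and lowered it in small steps until it touched down at the expected height, with about 8 N of contact force. Then I released it and moved the arm clear.
- **Case position:** in the last measurement its top is at 0.140 m, which matches a 20 mm floor plus the 120 mm case. Its centre is within about 1 mm of the slot centre both along and across the slot.
- **Other objects:** the thick case measures exactly where it was. The cup and the biscuit plate look unmoved in the last picture; I did not measure them.

None of the checks failed or disagreed.

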